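Set up a drinks order at the grill counter

ROBOT

A 6-joint arm with a two-finger parallel gripper is mounted at the origin on the work surface. World frame = base frame: x ahead of the robot, y to its left, z up, the work surface at z = 0. Lengths are in m, angles in rad, forces in N, time in s.
With the tool pointing down it reaches from about 0.325 to 0.9 m from the base axis. Payload 3.5 kg.
Tool frame: the origin (TCP) lies midway between the tips of the shut fingers; the grasp point (between the pads) lies 19 mm behind it; z points along the fingers, y is the direction in which the jaws open and shut (so a half turn about z gives the same grasp; the last joint's range is limited). The gripper opens to 85 mm and grips with 20 to 120 N. Pads are 22 mm wide; open, the fingers measure 114 mm over their backs; the gripper's body (76 mm by 85 mm) begins 54 mm behind the grasp point. The pads swing forward as they close: fully open they stand 13 mm farther back than shut.
Start: joints at [-1.301, 0.276, -0.026, 1.268, 0, 1.467], TCP at [0.228, -0.582, 0.231] pointing down, gripper open.
Joint ranges: [-3.12, 3.12], [-0.85, 1.88], [-1.08, 1.24], [-1.95, 2.15], [-1.57, 1.53], [-3.14, 3.14]. Speed limits (rad/s): [2.57, 2.57, 3.14, 3.14, 3.14, 3.14].

INTERFACE

Orientations are given as a 3x3 rotation matrix whose columns are the frame's x, y, z axes.
In Python, from bench import env gives the robot as it stands. The module is installed in compiled form; this text tells all that it offers.
- The arm moves only by the tool move_arm, never from a script. Its argument "plan" is a list of rows, each a list of 7 numbers: the shift along the world's x, y, z each as a share of 50 cm, from -1 to 1, then the turn, a rotation vector about the world's x, y, z each as a share of pi rad, from -1 to 1, then the opening, from -1 (shut) to 1 (fully open). A call has 1 to 20 rows; each row is the pose to reach, as a shift and turn from the pose measured when the call began, turning the shorter way round; what a row does not reach only later rows make up. A row lasts 1/12 s, in which the tool goes at most 41.7 mm and 7.16 degrees, less where a joint would pass 70% of its speed; a pose out of reach is approached as far as the arm can. A call with a number of a shift or a turn outside -1 to 1 is refused whole. A call with a gripper value outside its range is refused whole. The fingers move at their own pace and stop on an object; the grip force is fixed at half the most. Time passes only in rows, so rows that repeat a pose let the fingers close. It gives the time, the measured TCP pose, the force and the opening at its end, in the units of the state.
- env.sense(): the state, without advancing time (a new reading comes with each control period).
- env.snapshot(name): name is "side" or "top"; returns a dict with "frame" (384x512x3 uint8, blue, green, red), "vfov" (degrees; the focal length in pixels is half the picture's height over the tangent of half this angle, whatever the lens; pixels are square), "cx", "cy" (the principal point, pixels), "D" ([k1, k2, p1, p2, k3] as OpenCV has them; the pictures are not rectified), "position" and "orientation" of the camera in the world. Camera axes: x right, y down, z forward; pixel columns grow to the right and rows downward; lengths in m; the calibration is good to about 2 mm. A picture is of the moment at which its call begins. There is no depth.
- env.sign_off(): hands the job in, once; it reports no verdict.
The state is a dict: "time_s": time; "q": joint angles; "dq": joint speeds; "tau": joint torques, N m; "ee_pos": TCP position; "tcp_rot": TCP orientation; "wrist_force": force on the tool from outside, world axes, zero at the start; "wrist_torque": the same for the moment, N m; "finger_gap": opening from 0.0 (shut) to 1.0 (fully open).
Only numpy, scipy, OpenCV 4.12 (cv2) and the standard library are available. Lean on these libraries where they do the work, as an engineer would, in place of code of your own. Each camera call takes 0.05 s, during which the arm holds its last target. There are 200 camera calls.

TASK

Set up the next drinks order: first turn the swivel hook so that it points the same way as the pointed nose of its stand, then hang the wooden order tag on it by its eye. After that put all the loose cups upright into the serving tray, each flat in a compartment of its own, and last slide the order slide's grip to the far end stop of its track to show that the order is ready. Leave the bottle, the jar and the bowl where they are.

Things in the scene. Friction and masses are not known exactly. Their poses are not given: they have to be found in the camera images.
- hook (a joint): Angle of the swivel hook about its stand's upright axis, rad, limits -2.6 to 2.6. 0: its arm points the same way as the pointed nose of the stand's base; positive: turned anticlockwise seen from above. Stiff (0.05 N m), stays where it is left; no click or stop at 0.
- stand: Fixed stand of the swivel hook: round steel base (90 mm across, 18 mm high) with a pointed nose that reaches 67 mm from the axis, and a post 20 mm thick. Origin: on the counter, on the upright axis of the post and of the hook's turning. Its own -x axis is the way the nose points.
- hook_seat (a point): Where the tag hangs: on top of the hook's level round arm (8 mm thick, axis 190 mm above the counter), 44 mm out from the turning axis. The arm leaves a turret 32 mm across (top at 205 mm), reaches 75 mm from the axis and ends turned up, top at 209 mm. Own -x axis: along the arm towards that end; turns with the hook.
- tag_center (a point): Wooden order tag, half-way up (84 mm above its underside). Plate 12 mm thick (own x), 74 wide (y), 168 high (z), standing on a foot 44 (x) by 74 (y) by 12 mm high. A rectangular eye goes through it along x, from 70 to 112 mm above the underside, 44 mm wide; above it a solid grip head, full width, up to 168 mm. About 120 g.
- tag_eye (a point): Middle of the upper edge of the tag's eye (the underside of the grip head), 112 mm above the tag's underside; same axes as tag_center. When the tag hangs, this edge rests on the hook's arm.
- tray_in (a point): Centre of the inner floor, 6 mm above the counter, of a dark wooden serving tray fixed to the counter: 170 mm (own x) by 250 mm (own y), 20 mm high, walls 6 mm. Dividers as high as the walls make 2 by 3 compartments of 76 by 75 mm, their centres at x = -41, +41 and y = -81, 0, +81 mm from this point.
- order_slide (a joint): Position of the order slide's grip along its track, m: 0 at one end, 0.10 at the other end stop, growing along the own +y axis of order_slide_top. It starts near 0. About 1.5 N of friction; stays where it is left.
- order_slide_top (a point): Centre of the top of the slide's black grip, 54 mm above the counter; the grip is 28 mm (own x, across the track) by 20 mm (own y, along the track) by 40 mm high, on a track 40 mm wide, 150 mm long and 14 mm high.
- bottle: Bystander: small green sauce bottle, 56 mm thick, 160 mm tall; origin at the centre of its underside.
- jar: Bystander: glass jar with white cap, 64 mm thick, 90 mm tall; origin at the centre of its underside.
- bowl: Bystander: blue bowl, 110 mm across, 50 mm high; origin at the centre of its underside.
- cup0_center (a point): Centre (half-way up) of a white straight-walled cup, 52 mm across, 50 mm high, wall 4 mm, open side (own z) up, 90 g. Absent in some starts.
- cup1_center (a point): Centre (half-way up) of a white straight-walled cup, 52 mm across, 50 mm high, wall 4 mm, open side (own z) up, 90 g. Absent in some starts.
- cup2_center (a point): Centre (half-way up) of a white straight-walled cup, 52 mm across, 50 mm high, wall 4 mm, open side (own z) up, 90 g. Absent in some starts.
- cup3_center (a point): Centre (half-way up) of a white straight-walled cup, 52 mm across, 50 mm high, wall 4 mm, open side (own z) up, 90 g. Absent in some starts.
- cup4_center (a point): Centre (half-way up) of a white straight-walled cup, 52 mm across, 50 mm high, wall 4 mm, open side (own z) up, 90 g. Absent in some starts.

How it is judged:
On the way, in this order (a step that is already met when the one before it is completed fails the run):
1. the hook points the way of the stand's nose (value of joint hook between -0.3 and 0.3 rad), for 0.3 s.
2. the tag hangs on the hook, let go (all of step 1 and distance between tag_eye and hook_seat below 0.03 m and angle between tag_center's own z axis and vertical below 0.25 rad and contact force between stand and tag above 0.2 N and contact force between the fingers and tag below 0.1 N), for 0.3 s.
3. all cups stand in the tray, let go (x of cup0_center in the frame of tray_in between -0.085 and 0.085 m and y of cup0_center in the frame of tray_in between -0.125 and 0.125 m and z of each of cup0_center, cup1_center, cup2_center, cup3_center, cup4_center in the frame of tray_in below 0.032 m and angle between each of cup0_center, cup1_center, cup2_center, cup3_center, cup4_center's own z axis and vertical below 0.12 rad and x of cup1_center in the frame of tray_in between -0.085 and 0.085 m and y of cup1_center in the frame of tray_in between -0.125 and 0.125 m and x of cup2_center in the frame of tray_in between -0.085 and 0.085 m and y of cup2_center in the frame of tray_in between -0.125 and 0.125 m and x of cup3_center in the frame of tray_in between -0.085 and 0.085 m and y of cup3_center in the frame of tray_in between -0.125 and 0.125 m and x of cup4_center in the frame of tray_in between -0.085 and 0.085 m and y of cup4_center in the frame of tray_in between -0.125 and 0.125 m and contact force between the fingers and cup0 below 0.1 N and contact force between the fingers and cup1 below 0.1 N and contact force between the fingers and cup2 below 0.1 N and contact force between the fingers and cup3 below 0.1 N and contact force between the fingers and cup4 below 0.1 N), for 0.2 s.
4. the order slide is at its far end stop (value of joint order_slide above 0.095 m), for 0.2 s.
At the end, for the whole second after the job is handed in: The hook points within 0.3 rad of the nose's direction; the tag hangs on the hook's arm (upper edge of its eye within 30 mm of the seat, tilted under 0.25 rad); every cup present stands flat and upright in a compartment of the tray; the slide is within 5 mm of its far end stop; all at rest (all of step 1 and distance between tag_eye and hook_seat below 0.03 m and angle between tag_center's own z axis and vertical below 0.25 rad and contact force between stand and tag above 0.2 N and x of cup0_center in the frame of tray_in between -0.085 and 0.085 m and y of cup0_center in the frame of tray_in between -0.125 and 0.125 m and z of each of cup0_center, cup1_center, cup2_center, cup3_center, cup4_center in the frame of tray_in below 0.032 m and angle between each of cup0_center, cup1_center, cup2_center, cup3_center, cup4_center's own z axis and vertical below 0.12 rad and x of cup1_center in the frame of tray_in between -0.085 and 0.085 m and y of cup1_center in the frame of tray_in between -0.125 and 0.125 m and x of cup2_center in the frame of tray_in between -0.085 and 0.085 m and y of cup2_center in the frame of tray_in between -0.125 and 0.125 m and x of cup3_center in the frame of tray_in between -0.085 and 0.085 m and y of cup3_center in the frame of tray_in between -0.125 and 0.125 m and x of cup4_center in the frame of tray_in between -0.085 and 0.085 m and y of cup4_center in the frame of tray_in between -0.125 and 0.125 m and value of joint order_slide above 0.095 m and linear speed of each of cup0, cup1, cup2, cup3, cup4, tag below 0.05 m/s); the robot touches nothing.
It fails at once if the bottle, jar or bowl is moved by more than 30 mm (distance of any of bottle, jar, bowl from where it was at the start of the episode above 0.03 m).
Of cup0, cup1, cup2, cup3, cup4 only 3 to 5 are there at a start; the rules pass over those that are not, and their reading is None.
At some moment in a run one of cup0, cup1, cup2, cup3, cup4 may be knocked a few centimetres aside while the robot is not near it.
It also fails if it takes over 210 s, if anything falls off the work surface, if the arm or the gripper's body presses on something with over 40 N, if the wrist force passes 120 N, or if a joint passes its speed limit or range.

## Working session

There is one attempt and no reset: what is moved stays moved. The work goes in short steps, Python scripts to look and compute and a tool call to move; the robot and the scene stay as the last step left them, time stands still between calls to the robot, and variables do not carry over. Pictures are saved under pics/ and viewed, about 12 in all and at most 16, crops included, and the job is handed in when it is done.

Besides the shell and the picture viewer there is one more tool, called as name(argument=value, ...), one argument or row to a line, values as JSON. move_arm: Moves the arm, as the interface text tells. Shift numbers are shares of 50 cm and turn numbers shares of pi rad, none past 1 either way. Its arguments: {"type":"object","properties":{"plan":{"type":"array","items":{"type":"array","items":{"type":"number"}}}},"required":["plan"]}

```bash
mkdir -p pics; cat > h.py <<'E'
import numpy as np, cv2
from bench import env
def snap(n):
    s=env.snapshot(n); s['f']=192/np.tan(np.radians(s['vfov'])/2)
    s['K']=np.array([[s['f'],0,s['cx']],[0,s['f'],s['cy']],[0,0,1.]])
    s['R']=np.array(s['orientation']).reshape(3,3); s['p']=np.array(s['position']); s['D']=np.array(s['D'],float)
    return s
def ray(s,uv):
    u=cv2.undistortPoints(np.array(uv,float).reshape(-1,1,2),s['K'],s['D']).reshape(-1,2)
    return np.c_[u,np.ones(len(u))]@s['R'].T
def plane(s,uv,z):
    d=ray(s,uv); return s['p']+d*((z-s['p'][2])/d[:,2])[:,None]
def proj(s,P):
    P=(np.array(P,float).reshape(-1,3)-s['p'])@s['R']
    return cv2.projectPoints(P,np.zeros(3),np.zeros(3),s['K'],s['D'])[0].reshape(-1,2)
def tri(s1,u1,s2,u2):
    d1=ray(s1,u1)[0];d2=ray(s2,u2)[0]
    A=np.c_[d1,-d2];t=np.linalg.lstsq(A,s2['p']-s1['p'],rcond=None)[0]
    a=s1['p']+t[0]*d1;b=s2['p']+t[1]*d2
    return (a+b)/2,np.linalg.norm(a-b)
E
python3 - <<'E'
from h import *
for n in('top','side'):
    s=snap(n);print(n,s['p'],s['R'].round(3).tolist(),s['f'],s['cx'],s['cy'],s['D'])
    cv2.imwrite(f'pics/{n}0.png',cv2.resize(s['frame'],(800,600),interpolation=cv2.INTER_CUBIC)); cv2.imwrite(f'pics/raw_{n}0.png',s['frame'])
st=env.sense();print(st['time_s'],st['ee_pos'],np.array(st['tcp_rot']).round(3))
E
```

```text
top [0.37600616 0.02539656 1.18025845] [[0.029, -0.982, 0.187], [-0.999, -0.026, 0.019], [-0.014, -0.187, -0.982]] 371.28243909420445 248.1498835776526 188.90132838653318 [-0.05279628  0.          0.          0.          0.        ]
side [0.18669286 0.90072308 0.83700789] [[-0.907, -0.254, 0.335], [-0.42, 0.533, -0.734], [0.008, -0.807, -0.591]] 379.72286321015855 251.4760199152473 187.24826161198214 [-0.10285315  0.          0.          0.          0.        ]
0.1 [ 0.2274469  -0.58138465  0.23027474] [[ 0.931  0.364 -0.001]
 [ 0.364 -0.931  0.002]
 [ 0.    -0.002 -1.   ]]
```

View pics/top0.png

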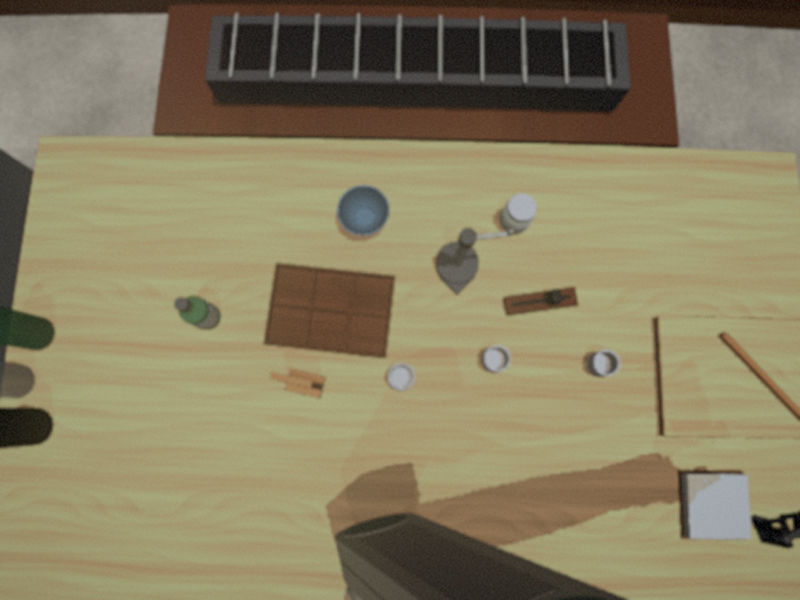

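View pics/side0.png

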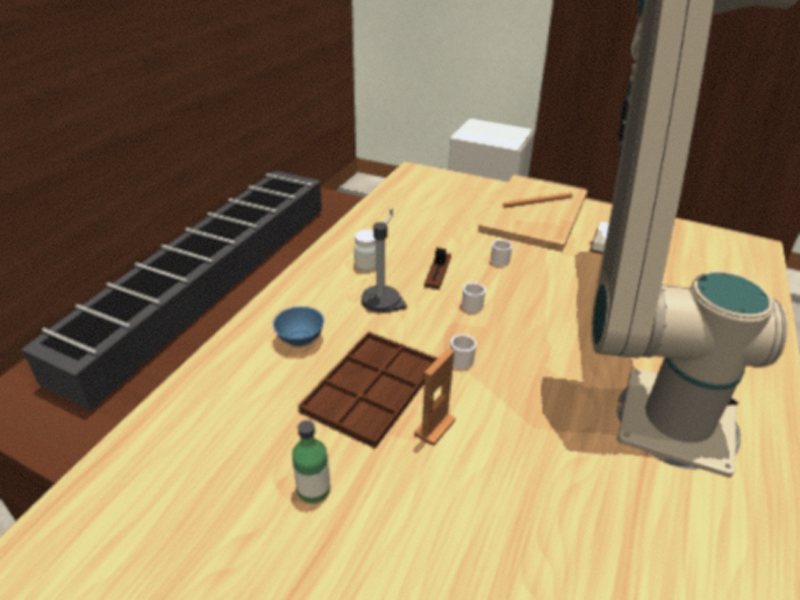

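The top view (800x600) shows three cups at about (400,377), (495,359) and (603,363). The tag is at (298,383), the tray at (330,310), and the stand at (458,265) with its nose pointing down the image. The hook arm points right towards the jar at (518,212), and the slide grip is at (556,297). The side view agrees. Next I zoom in and measure.

```bash
python3 - <<'E'
from h import *
t=cv2.imread('pics/raw_top0.png'); 
a=cv2.resize(t[125:225,260:390],None,fx=6,fy=6,interpolation=cv2.INTER_CUBIC)
cv2.imwrite('pics/c1.png',a)
b=cv2.resize(t[160:265,160:290],None,fx=6,fy=5.7,interpolation=cv2.INTER_CUBIC)
b=cv2.resize(t[165:265,160:290],None,fx=6,fy=6,interpolation=cv2.INTER_CUBIC)
cv2.imwrite('pics/c2.png',b)
s=snap('top');s2=snap('side')
def blobs(s,z,lab,m,lo):
    n,l,st,c=cv2.connectedComponentsWithStats(m.astype(np.uint8))
    for i in range(1,n):
        if lo<st[i,4]<6000:
            x,y,w,h,ar=st[i]; print(lab,c[i].round(1),(x,y,w,h),ar,plane(s,[c[i]],z)[0].round(4))
hsv=cv2.cvtColor(s['frame'],cv2.COLOR_BGR2HSV)
sat,v=hsv[...,1],hsv[...,2]
roi=np.zeros(sat.shape,bool);roi[90:260,100:410]=1
blobs(s,.05,'white',roi&(sat<60)&(v>120),40)
blobs(s,.01,'brown',roi&(v<110)&(hsv[...,0]<20)&(sat>80),60)
blobs(s,.09,'dark',roi&(v<110)&(sat<80),30)
h2=cv2.cvtColor(s2['frame'],cv2.COLOR_BGR2HSV);r2=np.zeros(sat.shape,bool);r2[120:330,150:350]=1
blobs(s2,.025,'sidewhite',r2&(h2[...,1]<60)&(h2[...,2]>100),40)
E
```

```text
white [233.7 127.8] (np.int32(214), np.int32(118), np.int32(37), np.int32(31)) 109 [0.7893 0.0997 0.05  ]
white [333.3 133.9] (np.int32(322), np.int32(123), np.int32(23), np.int32(25)) 390 [ 0.7766 -0.219   0.05  ]
white [314.9 150.1] (np.int32(305), np.int32(148), np.int32(21), np.int32(5)) 77 [ 0.7213 -0.1599  0.05  ]
white [317.8 229.2] (np.int32(310), np.int32(220), np.int32(18), np.int32(19)) 250 [ 0.4721 -0.1674  0.05  ]
white [387.4 231.7] (np.int32(380), np.int32(223), np.int32(18), np.int32(19)) 204 [ 0.4697 -0.3798  0.05  ]
white [256.5 240.6] (np.int32(248), np.int32(232), np.int32(18), np.int32(18)) 270 [0.4328 0.0178 0.05  ]
brown [372.4  90.5] (np.int32(314), np.int32(90), np.int32(96), np.int32(4)) 163 [ 0.9498 -0.3639  0.01  ]
brown [211.1 198.6] (np.int32(170), np.int32(169), np.int32(82), np.int32(59)) 3671 [0.5639 0.166  0.01  ]
brown [344.1 192.8] (np.int32(322), np.int32(185), np.int32(47), np.int32(16)) 403 [ 0.5938 -0.2591  0.01  ]
dark [231.8 132.8] (np.int32(216), np.int32(120), np.int32(32), np.int32(30)) 498 [0.758  0.1022 0.09  ]
dark [322.6 142.7] (np.int
[... 1014 characters left out ...]
9)) 59 [ 1.1937 -0.326   0.025 ]
sidewhite [234.  159.5] (np.int32(227), np.int32(147), np.int32(16), np.int32(27)) 344 [ 0.7896 -0.2489  0.025 ]
sidewhite [320.3 160.8] (np.int32(315), np.int32(153), np.int32(13), np.int32(17)) 176 [ 0.4724 -0.3905  0.025 ]
sidewhite [302.5 189.4] (np.int32(296), np.int32(181), np.int32(15), np.int32(19)) 226 [ 0.4753 -0.1752  0.025 ]
sidewhite [190.  201.8] (np.int32(174), np.int32(196), np.int32(34), np.int32(18)) 72 [0.8024 0.0598 0.025 ]
sidewhite [296.1 223.7] (np.int32(288), np.int32(214), np.int32(17), np.int32(22)) 261 [0.4344 0.0104 0.025 ]
sidewhite [199.9 308.9] (np.int32(189), np.int32(295), np.int32(21), np.int32(24)) 303 [0.5454 0.4223 0.025 ]
```

View pics/c1.png

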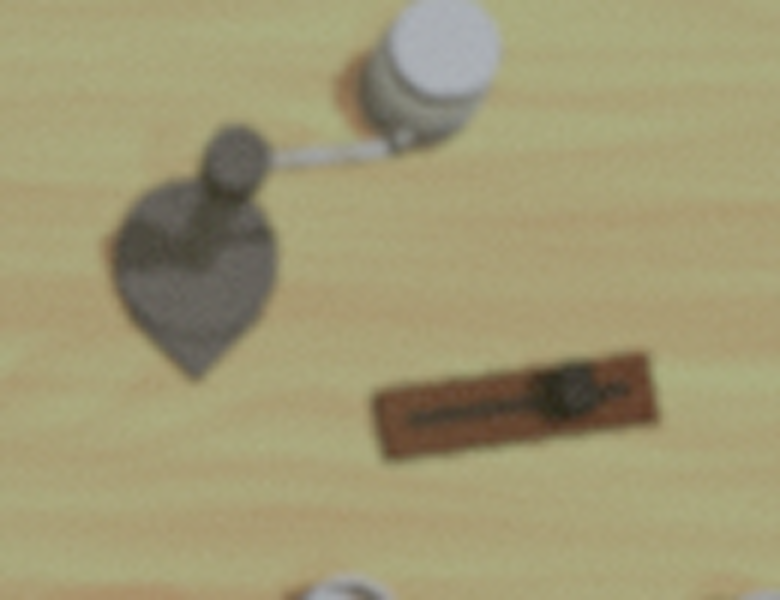

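View pics/c2.png

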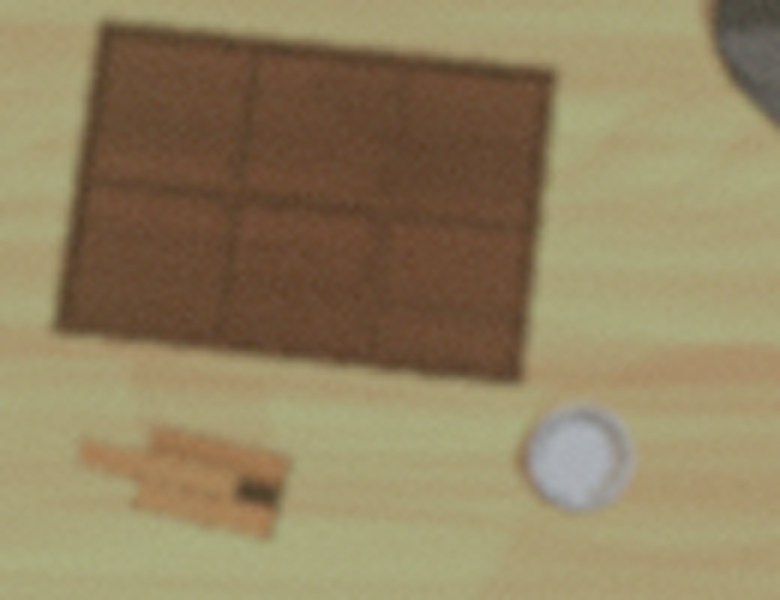

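Crop 1 shows the nose tip at crop (195,380), the turret top at (236,160), the hook tip at (402,138) and the slide grip at (568,383), near the track's right end. Crop 2 gives the tray corners and the tag, whose plate runs roughly along world y. Now the numbers.

```bash
python3 - <<'E'
from h import *
s=snap('top');s2=snap('side')
c1=lambda *p:[(260+(x+.5)/6-.5,125+(y+.5)/6-.5) for x,y in p]
c2=lambda *p:[(160+(x+.5)/6-.5,165+(y+.5)/6-.5) for x,y in p]
W=lambda *p:[((x+.5)*.64-.5,(y+.5)*.64-.5) for x,y in p]
P=lambda n,a:print(n,a.round(4).tolist())
tur=plane(s,c1((238,156)),.205);P('turret',tur)
P('turret tri',np.array(tri(s,c1((238,156)),s2,W((381,229)))[0]))
nose=plane(s,c1((195,381)),.018);P('nose',nose)
P('base L R',plane(s,c1((113,255),(277,255)),.018))
tip=plane(s,c1((404,138)),.205);P('hooktip',tip)
P('tray',plane(s,c2((103,22),(553,70),(522,380),(55,332)),.026))
P('track',plane(s,c1((375,393),(650,352),(658,422),(385,460)),.014))
P('grip',plane(s,c1((568,385)),.054))
P('foot',plane(s,c2((150,425),(290,457),(270,540),(135,507)),.012))
for nm,f,x0,y0,w,h in(('side_tag',s2,225,190,110,100),):
    cv2.imwrite(f'pics/{nm}.png',cv2.resize(f['frame'][y0:y0+h,x0:x0+w],None,fx=6,fy=6,interpolation=cv2.INTER_CUBIC))
hsv=cv2.cvtColor(s['frame'],cv2.COLOR_BGR2HSV)
sat=hsv[...,1];g=np.zeros(sat.shape,np.uint8)
for cx,cy in((317.8,229.2),(387,231.7),(256.5,240.6)):
    m=np.zeros(sat.shape,np.uint8);x,y=int(cx),int(cy)
    m[y-16:y+17,x-16:x+17]=(sat[y-16:y+17,x-16:x+17]<75)*255
    c=max(cv2.findContours(m,0,2)[0],key=cv2.contourArea);(a,b),r=cv2.minEnclosingCircle(c);e=cv2.fitEllipse(c)
    print(a,b,r,e);P('cup',plane(s,[e[0]],.04))
E
```

```text
turret [[0.6715, -0.0917, 0.205]]
turret tri [0.6722, -0.0931, 0.197]
nose [[0.6034, -0.0917, 0.018]]
base L R [[0.6711, -0.0472, 0.018], [0.6734, -0.1352, 0.018]]
hooktip [[0.682, -0.1673, 0.205]]
tray [[0.6571, 0.2794, 0.026], [0.6369, 0.0377, 0.026], [0.4721, 0.0493, 0.026], [0.4901, 0.2939, 0.026]]
track [[0.6002, -0.1879, 0.014], [0.6264, -0.3356, 0.014], [0.5884, -0.3387, 0.014], [0.5642, -0.193, 0.014]]
grip [[0.5993, -0.2802, 0.054]]
foot [[0.4442, 0.2438, 0.012], [0.4297, 0.1694, 0.012], [0.3867, 0.1778, 0.012], [0.4014, 0.2491, 0.012]]
323.29998779296875 228.0 15.430273056030273 ((322.57464599609375, 228.10018920898438), (24.357240676879883, 29.015254974365234), 84.49916076660156)
cup [[0.4766, -0.1838, 0.04]]
387.0 228.0 20.000099182128906 ((388.4784240722656, 228.34420776367188), (28.4108829498291, 31.626495361328125), 107.54357147216797)
cup [[0.4808, -0.387, 0.04]]
255.84375 236.5 16.225831985473633 ((256.8438415527344, 239.80043029785156), (18.2313289642334, 29.583871841430664), 101.21627807617188)
cup [[0.4356, 0.0167, 0.04]]
```

View pics/side_tag.png

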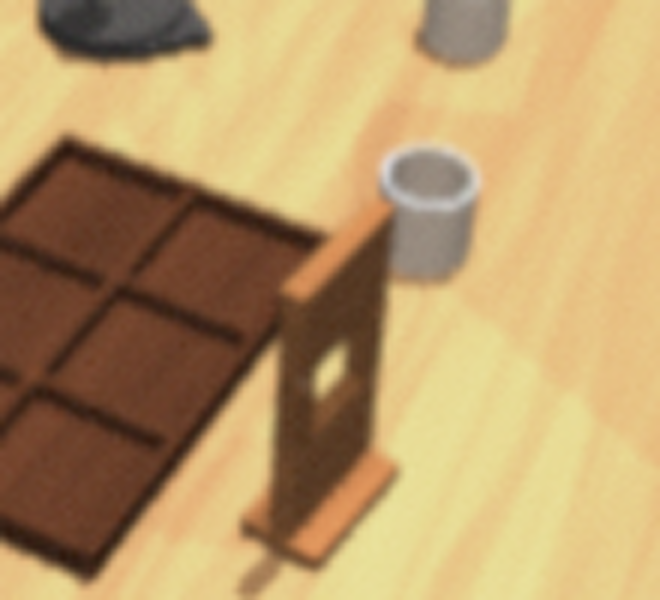

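move_arm(
  plan=[
    [0,0,0.14,0,0,0,0],
    [0.1,0.1,0.14,0,0,0.04,0],
    [0.905,0.87,0.14,0,0,0.425,0],
    [0.905,0.87,0.14,0,0,0.425,0],
    [0.905,0.87,0.14,0,0,0.425,0],
    [0.905,0.87,0.14,0,0,0.425,0],
    [0.905,0.87,0.14,0,0,0.425,0],
    [0.905,0.87,0.14,0,0,0.425,0],
    [0.905,0.87,0.14,0,0,0.425,0],
    [0.905,0.87,0.14,0,0,0.425,0],
    [0.905,0.87,0.14,0,0,0.425,0],
    [0.905,0.87,0.14,0,0,0.425,0],
    [0.905,0.87,0.14,0,0,0.425,0],
    [0.905,0.87,0.14,0,0,0.425,0],
    [0.905,0.87,0.14,0,0,0.425,0],
    [0.905,0.87,0.14,0,0,0.425,0],
    [0.905,0.87,0.14,0,0,0.425,0],
    [0.905,0.87,0.14,0,0,0.425,0],
    [0.905,0.87,0.14,0,0,0.425,0],
    [0.905,0.87,0.14,0,0,0.425,0],
  ],
)

```text
time_s: 1.97
ee_pos: [0.6791, -0.1478, 0.3008]
tcp_rot: [[-0.136, 0.991, -0.002], [0.991, 0.136, -0.0], [-0.0, -0.002, -1.0]]
wrist_force: [-0.2, -0.0, -0.1]
finger_gap: 0.504
```

```bash
python3 - <<'E'
from h import *
st=env.sense();print(st['time_s'],st['ee_pos'],np.array(st['tcp_rot']).round(3).tolist(),st['q'],st['finger_gap'])
s=snap('top');s2=snap('side')
# check things by two views
r=lambda x,y:(225+(x+.5)/6-.5,190+(y+.5)/6-.5)
t=lambda x,y:(160+(x+.5)/6-.5,165+(y+.5)/6-.5)
print('tagtop side z.168',plane(s2,[r(284,292),r(392,207),r(338,252)],.168).round(4).tolist())
print('foot pred side',proj(s2,[[.4155,.210,.0]]),'crop',(proj(s2,[[.4155,.21,.0]])-[225,190])*6)
for u in((318.5,229),(388.5,232),(256.5,240.5)):
    p=plane(s,[u],.05);print(p.round(4),'side rim',proj(s2,p).round(1))
a=cv2.resize(s2['frame'][100:245,190:340],None,fx=4,fy=4,interpolation=cv2.INTER_CUBIC)
b=cv2.resize(s['frame'][100:280,100:420],None,fx=2.4,fy=2.4,interpolation=cv2.INTER_CUBIC)
b=np.vstack([b,np.zeros((max(0,580-len(b)),b.shape[1],3),np.uint8)])
cv2.imwrite('pics/h1.png',b[:432]);cv2.imwrite('pics/h1s.png',a)
E
```

```text
1.9667 [ 0.67912675 -0.1477776   0.30080467] [[-0.136, 0.991, -0.002], [0.991, 0.136, -0.0], [-0.0, -0.002, -1.0]] [-3.06853481e-01  3.82088373e-01  2.62497783e-01  1.45273532e+00
 -8.14848292e-04  1.12786876e+00] 0.5041486323663147
tagtop side z.168 [[0.4276, 0.2453, 0.168], [0.405, 0.1754, 0.168], [0.416, 0.2126, 0.168]]
foot pred side [[278.1287208 274.2678346]] crop [[318.77232479 505.60700757]]
[[ 0.4727 -0.1696  0.05  ]] side rim [[303.3 184.8]]
[[ 0.4688 -0.383   0.05  ]] side rim [[321.4 156.6]]
[[0.433  0.0177 0.05  ]] side rim [[296.3 219.3]]
```

View pics/h1s.png

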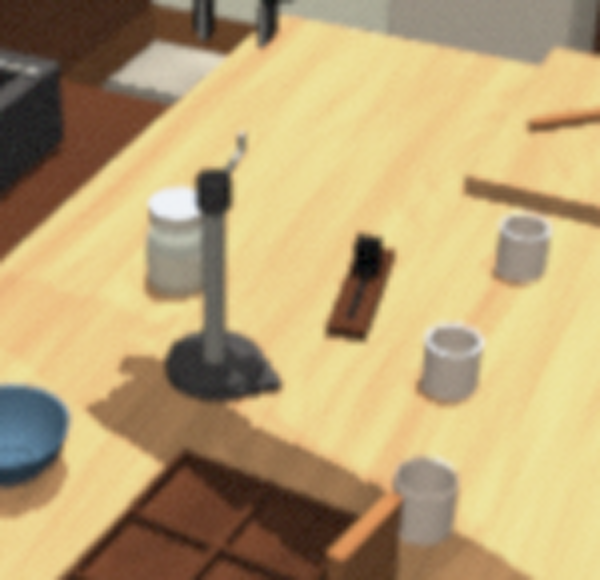

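The side view shows the open fingers above the scene at the top edge, the hook's tip at crop (241,140) clear above the jar, and all three cups standing. I now straddle the hook arm and swing it clockwise to the nose.

move_arm(
  plan=[
    [0,0,-0.07,0,0,0,0],
    [0,0,-0.14,0,0,0,0],
    [0,0,-0.21,0,0,0,0],
    [0,0,-0.27,0,0,0,0],
    [0,0,-0.27,0,0,0,0],
    [-0.015,0,-0.27,0,0,-0.04,0],
    [-0.033,0.001,-0.27,0,0,-0.1,0],
    [-0.033,0.001,-0.27,0,0,-0.1,0],
    [-0.05,0.007,-0.27,0,0,-0.15,0],
    [-0.07,0.015,-0.27,0,0,-0.211,0],
    [-0.07,0.015,-0.27,0,0,-0.211,0],
    [-0.086,0.027,-0.27,0,0,-0.27,0],
    [-0.1,0.04,-0.27,0,0,-0.322,0],
    [-0.1,0.04,-0.27,0,0,-0.322,0],
    [-0.11,0.056,-0.27,0,0,-0.38,0],
    [-0.119,0.073,-0.27,0,0,-0.433,0],
    [-0.119,0.073,-0.27,0,0,-0.433,0],
    [-0.124,0.095,-0.27,0,0,-0.47,0],
    [-0.126,0.112,-0.27,0,0,-0.5,0],
    [-0.126,0.112,-0.27,0,0,-0.5,0],
  ],
)

```text
time_s: 3.73
ee_pos: [0.6163, -0.0923, 0.1688]
tcp_rot: [[0.991, 0.133, 0.002], [0.133, -0.991, 0.001], [0.002, -0.0, -1.0]]
wrist_force: [-0.9, 1.1, -0.3]
finger_gap: 0.503
```

move_arm(
  plan=[
    [0,0,0,0,0,0,-0.9],
    [0,0,0,0,0,0,-0.9],
    [0,0,0,0,0,0,-0.9],
    [0,0,0,0,0,0,-0.9],
    [0,0,0,0,0,0,-0.9],
    [0,0,0,0,0,0,0],
    [0,0,0,0,0,0,0],
    [0,0,0,0,0,0,0],
    [0,0,0,0,0,0,0],
    [0,0,0.15,0,0,0,0],
    [0,0,0.25,0,0,0,0],
    [0,0,0.32,0,0,0,0],
    [0,0,0.32,0,0,0,0],
  ],
)

```text
time_s: 4.82
ee_pos: [0.6164, -0.0918, 0.3314]
tcp_rot: [[0.991, 0.134, 0.004], [0.134, -0.991, 0.001], [0.004, -0.0, -1.0]]
wrist_force: [0.8, -0.5, -0.3]
finger_gap: 0.499
```

```bash
python3 - <<'E'
from h import *
st=env.sense();print(st['time_s'],st['ee_pos'],np.array(st['tcp_rot']).round(3).tolist(),st['q'],st['finger_gap'])
s=snap('top');s2=snap('side')
a=cv2.resize(s2['frame'][100:245,190:340],None,fx=4,fy=4,interpolation=cv2.INTER_CUBIC)
b=cv2.resize(s['frame'][115:255,240:410],None,fx=4,fy=4,interpolation=cv2.INTER_CUBIC)
cv2.imwrite('pics/h2s.png',a);cv2.imwrite('pics/h2.png',b)
print('seat axis in side crop', (proj(s2,[[.672,-.092,.205],[.597,-.092,.205]])-[190,100])*4)
E
```

```text
4.8167 [ 0.61644405 -0.09181757  0.33144653] [[0.991, 0.134, 0.004], [0.134, -0.991, 0.001], [0.004, -0.0, -1.0]] [-2.52407953e-01  2.38828762e-01  1.32887425e-01  1.46139783e+00
  1.85524180e-03  2.75493957e+00] 0.4986306275467079
seat axis in side crop [[212.33706174 177.31099949]
 [294.94105015 197.13538499]]
```

View pics/h2s.png

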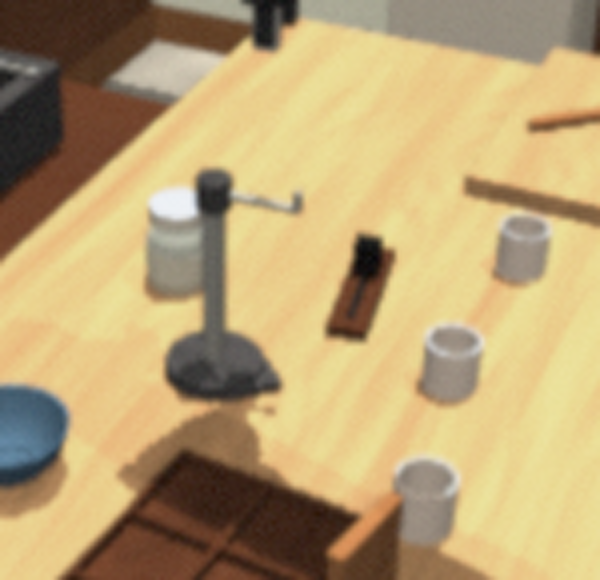

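The hook tip is now at crop (297,197), within a few pixels of the (295,197) predicted for the nose direction, so step 1 is met. Next I grasp the tag.

move_arm(
  plan=[
    [-0.4,0.606,0,0,0,0.39,0.4],
    [-0.4,0.606,0,0,0,0.39,0.4],
    [-0.4,0.606,0,0,0,0.39,0.4],
    [-0.4,0.606,0,0,0,0.39,0.4],
    [-0.4,0.606,0,0,0,0.39,0.4],
    [-0.4,0.606,0,0,0,0.39,0.4],
    [-0.4,0.606,0,0,0,0.39,0.4],
    [-0.4,0.606,0,0,0,0.39,0.4],
    [-0.4,0.606,0,0,0,0.39,0.4],
    [-0.4,0.606,0,0,0,0.39,0.4],
    [-0.4,0.606,0,0,0,0.39,0.4],
    [-0.4,0.606,0,0,0,0.39,0.4],
    [-0.4,0.606,-0.07,0,0,0.39,0.4],
    [-0.4,0.606,-0.14,0,0,0.39,0.4],
    [-0.4,0.606,-0.2,0,0,0.39,0.4],
    [-0.4,0.606,-0.25,0,0,0.39,0.4],
    [-0.4,0.606,-0.25,0,0,0.39,0.4],
  ],
)

```text
time_s: 6.33
ee_pos: [0.4159, 0.2079, 0.2059]
tcp_rot: [[0.214, 0.977, -0.004], [0.977, -0.214, 0.01], [0.009, -0.006, -1.0]]
wrist_force: [-0.0, -0.7, -0.9]
finger_gap: 0.701
```

```bash
python3 - <<'E'
from h import *
st=env.sense();print(st['time_s'],st['ee_pos'],np.array(st['tcp_rot']).round(3).tolist(),st['q'],st['finger_gap'])
s2=snap('side');s=snap('top')
a=cv2.resize(s2['frame'][160:300,220:350],None,fx=4,fy=4,interpolation=cv2.INTER_CUBIC)
b=cv2.resize(s['frame'][165:305,150:280],None,fx=4,fy=4,interpolation=cv2.INTER_CUBIC)
cv2.imwrite('pics/t1.png',cv2.resize(np.hstack([a,b]),(800,431)))
E
```

```text
6.3333 [0.41587963 0.20794052 0.20594323] [[0.214, 0.977, -0.004], [0.977, -0.214, 0.01], [0.009, -0.006, -1.0]] [ 0.31747778  0.00644852 -0.39573124  1.1689808   0.01106872  2.10371172] 0.701208652784377
```

View pics/t1.png

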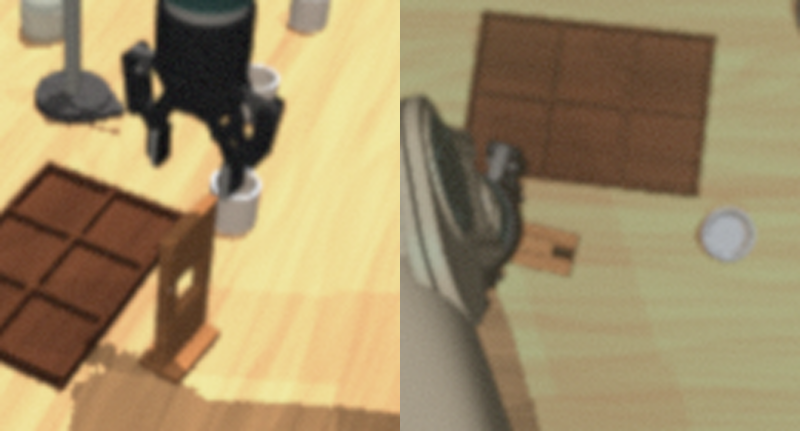

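The open fingers straddle the tag's head: their tips are at (157,163) and (232,192), and the tag top is centred at (187,222). I descend and grip.

move_arm(
  plan=[
    [0,0.006,-0.07,0,0,0,0.4],
    [0,0.006,-0.14,0,0,0,0.4],
    [0,0.006,-0.15,0,0,0,0.4],
    [0,0.006,-0.15,0,0,0,0.4],
    [0,0.006,-0.15,0,0,0,-1],
    [0,0.006,-0.15,0,0,0,-1],
    [0,0.006,-0.15,0,0,0,-1],
    [0,0.006,-0.15,0,0,0,-1],
    [0,0.006,-0.15,0,0,0,-1],
    [0,0.006,-0.15,0,0,0,-1],
    [0,0.006,-0.15,0,0,0,-1],
    [0,0.006,-0.08,0,0,0,-1],
    [0,0.006,0,0,0,0,-1],
    [0,0.006,0.08,0,0,0,-1],
    [0,0.006,0.16,0,0,0,-1],
    [0,0.006,0.2,0,0,0,-1],
    [0,0.006,0.2,0,0,0,-1],
  ],
)

```text
time_s: 7.85
ee_pos: [0.4228, 0.2134, 0.3178]
tcp_rot: [[0.212, 0.977, 0.016], [0.977, -0.213, 0.017], [0.02, 0.012, -1.0]]
wrist_force: [1.1, 0.6, -1.4]
finger_gap: 0.126
```

```bash
python3 - <<'E'
from h import *
st=env.sense();print(st['time_s'],st['ee_pos'],np.array(st['tcp_rot']).round(3).tolist(),st['q'],st['finger_gap'])
s2=snap('side')
y=s2['frame'][80:300,180:400]
cv2.imwrite('pics/t2.png',cv2.resize(y,None,fx=2.7,fy=2.7,interpolation=cv2.INTER_CUBIC))
e=np.array(st['ee_pos']); print('TCP crop',(proj(s2,[e,e-[0,0,.019],e-[0,0,.061]])-[180,80])*2.7)
E
```

```text
7.85 [0.42276229 0.21342375 0.31778042] [[0.212, 0.977, 0.016], [0.977, -0.213, 0.017], [0.02, 0.012, -1.0]] [ 0.32423613 -0.04583977 -0.21076128  1.38528313  0.01070597  2.10918666] 0.12629946447637594
TCP crop [[274.27446396 280.58470432]
 [273.09158048 298.11596288]
 [270.5627855  335.35442339]]
```

View pics/t2.png

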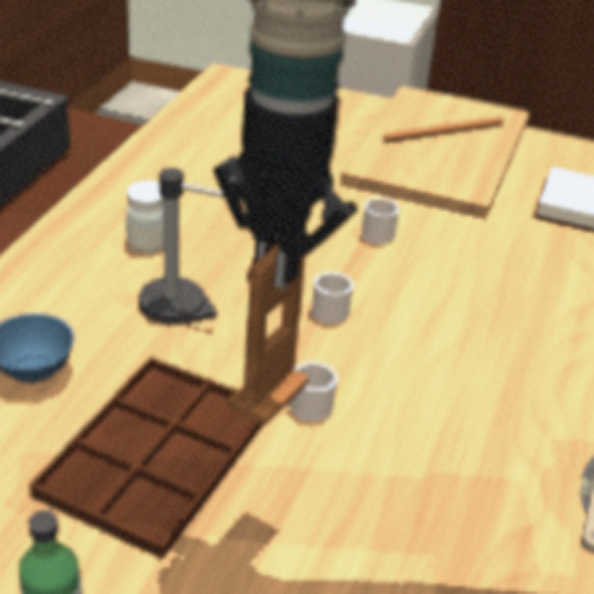

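The tag is held upright, with its eye at (274,320) where predicted, so the eye's top edge is about 19 mm below the TCP. I carry it to a point in front of the hook tip.

move_arm(
  plan=[
    [0.184,-0.611,-0.036,-0.005,0.005,0.068,-1],
    [0.184,-0.611,-0.036,-0.005,0.005,0.068,-1],
    [0.184,-0.611,-0.036,-0.005,0.005,0.068,-1],
    [0.184,-0.611,-0.036,-0.005,0.005,0.068,-1],
    [0.184,-0.611,-0.036,-0.005,0.005,0.068,-1],
    [0.184,-0.611,-0.036,-0.005,0.005,0.068,-1],
    [0.184,-0.611,-0.036,-0.005,0.005,0.068,-1],
    [0.184,-0.611,-0.036,-0.005,0.005,0.068,-1],
    [0.184,-0.611,-0.036,-0.005,0.005,0.068,-1],
    [0.184,-0.611,-0.09,-0.005,0.005,0.068,-1],
    [0.184,-0.611,-0.156,-0.005,0.005,0.068,-1],
    [0.184,-0.611,-0.156,-0.005,0.005,0.068,-1],
    [0.184,-0.611,-0.156,-0.005,0.005,0.068,-1],
    [0.184,-0.611,-0.156,-0.005,0.005,0.068,-1],
  ],
)

```text
time_s: 9.07
ee_pos: [0.5132, -0.0921, 0.2367]
tcp_rot: [[0.0, 1.0, -0.007], [1.0, -0.0, 0.0], [0.0, -0.007, -1.0]]
wrist_force: [1.0, 0.3, -1.0]
finger_gap: 0.133
```

```bash
python3 - <<'E'
from h import *
st=env.sense();print(st['time_s'],st['ee_pos'],np.array(st['tcp_rot']).round(3).tolist(),st['finger_gap'])
s2=snap('side')
y=s2['frame'][90:240,200:350]
cv2.imwrite('pics/t3.png',cv2.resize(y,None,fx=4,fy=4,interpolation=cv2.INTER_CUBIC))
e=np.array(st['ee_pos']); print('eye top, seat',(proj(s2,[e-[0,0,.019],[.628,-.092,.194],[.597,-.092,.209]])-[200,90])*4)
E
```

```text
9.0667 [ 0.51316414 -0.09214526  0.23668704] [[0.0, 1.0, -0.007], [1.0, -0.0, 0.0], [0.0, -0.007, -1.0]] 0.13264270934993477
eye top, seat [[352.33066999 246.634307  ]
 [220.21347153 240.35154347]
 [255.07093713 232.89717924]]
```

View pics/t3.png

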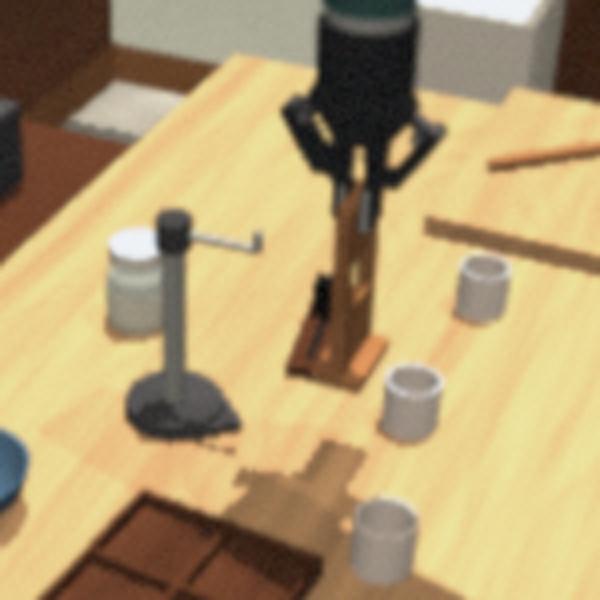

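The tag is upright in front of the hook tip: the eye is at (357,280) and the tip at (258,240). I slide it over the arm, then lower and release it.

move_arm(
  plan=[
    [0.03,0,0.005,0,0,0,-1],
    [0.06,0,0.005,0,0,0,-1],
    [0.09,0,0.005,0,0,0,-1],
    [0.12,0,0.005,0,0,0,-1],
    [0.15,0,0.005,0,0,0,-1],
    [0.18,0,0.005,0,0,0,-1],
    [0.21,0,0.005,0,0,0,-1],
    [0.228,0,0.005,0,0,0,-1],
    [0.228,0,0.005,0,0,0,-1],
    [0.228,0,-0.02,0,0,0,-1],
    [0.228,0,-0.035,0,0,0,-1],
    [0.228,0,-0.045,0,0,0,-1],
    [0.228,0,-0.045,0,0,0,-1],
  ],
)

```text
time_s: 10.2
ee_pos: [0.6278, -0.0928, 0.2193]
tcp_rot: [[0.0, 1.0, -0.001], [1.0, -0.0, -0.002], [-0.002, -0.001, -1.0]]
wrist_force: [-4.6, 0.1, 14.7]
finger_gap: 0.133
```

```bash
python3 - <<'E'
from h import *
s2=snap('side')
y=s2['frame'][90:240,180:330]
cv2.imwrite('pics/t4.png',cv2.resize(y,None,fx=4,fy=4,interpolation=cv2.INTER_CUBIC))
E
```

```text
(no output)
```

View pics/t4.png

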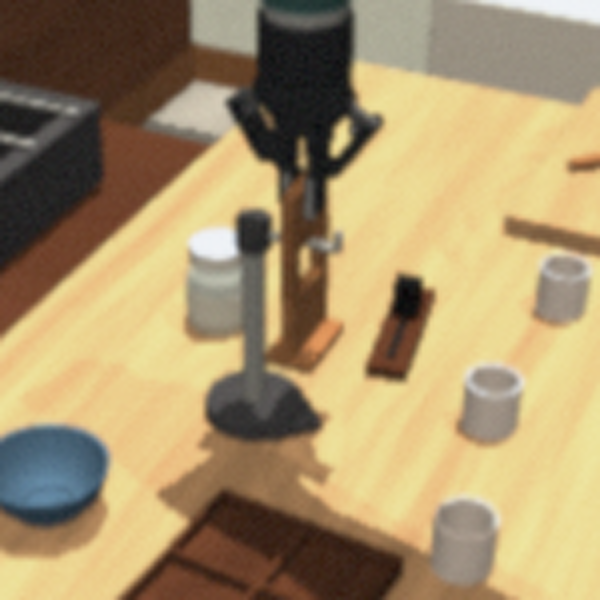

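The arm passes through the eye at (310,243), and the wrist reads 14.7 N upward, so the eye is resting on the arm. I release and rise.

move_arm(
  plan=[
    [0,0,0.004,0,0,0,-0.3],
    [0,0,0.004,0,0,0,-0.1],
    [0,0,0.004,0,0,0,-0.1],
    [0,0,0.004,0,0,0,-0.1],
    [0,0,0.004,0,0,0,-0.1],
    [0,0,0.03,0,0,0,-0.1],
    [0,0,0.08,0,0,0,-0.1],
    [0,0,0.14,0,0,0,-0.1],
    [0,0,0.2,0,0,0,-0.1],
    [0,0,0.2,0,0,0,-0.1],
    [0,0,0.2,0,0,0,-0.1],
  ],
)

```text
time_s: 11.17
ee_pos: [0.6291, -0.0931, 0.3215]
tcp_rot: [[0.0, 1.0, 0.003], [1.0, -0.0, -0.003], [-0.003, 0.003, -1.0]]
wrist_force: [0.1, -0.5, -0.9]
finger_gap: 0.451
```

```bash
python3 - <<'E'
from h import *
st=env.sense();print(st['time_s'],st['ee_pos'],np.array(st['tcp_rot']).round(3).tolist(),st['q'])
s2=snap('side');s=snap('top')
y=s2['frame'][90:240,180:330]
b=s['frame'][110:260,240:410]
cv2.imwrite('pics/t5.png',np.hstack([cv2.resize(y,(400,400),interpolation=2),cv2.resize(b,(400,353),interpolation=2).copy() if 0 else cv2.copyMakeBorder(cv2.resize(b,(400,353),interpolation=2),0,47,0,0,0)]))
r2=np.zeros(y.shape,bool)
def cups(s,z,roi):
    h=cv2.cvtColor(s['frame'],cv2.COLOR_BGR2HSV);x0,y0,x1,y1=roi
    m=np.zeros(h.shape[:2],np.uint8);m[y0:y1,x0:x1]=((h[...,1]<60)&(h[...,2]>95))[y0:y1,x0:x1]
    n,l,st,c=cv2.connectedComponentsWithStats(m)
    for i in range(1,n):
        X,Y,w,hh,a=st[i]
        if 120<a<450: print((X,Y,w,hh),a,plane(s,[(X+(w-1)/2,Y+(w-1)/2)],z).round(4))
cups(s,.05,(180,205,410,270));print();cups(s2,.025,(250,140,350,260))
T=np.array([.5641,.1651]);R=np.array([[.997,.078],[-.078,.997]])
for x in(-.041,.041):
  for yy in(-.081,0,.081): print((x,yy),(T+R@[x,yy]).round(4))
E
```

```text
11.1667 [ 0.62911514 -0.09312018  0.3214532 ] [[0.0, 1.0, 0.003], [1.0, -0.0, -0.003], [-0.003, 0.003, -1.0]] [-0.24734346  0.26406569  0.14471282  1.44780711 -0.0026115   1.32358892]
(np.int32(379), np.int32(223), np.int32(19), np.int32(19)) 245 [[ 0.4688 -0.3815  0.05  ]]

(np.int32(315), np.int32(153), np.int32(13), np.int32(17)) 176 [[ 0.4738 -0.4052  0.025 ]]
(np.int32(296), np.int32(181), np.int32(15), np.int32(18)) 223 [[ 0.4765 -0.184   0.025 ]]
(np.int32(288), np.int32(214), np.int32(17), np.int32(22)) 291 [[0.4373 0.0026 0.025 ]]
(-0.041, -0.081) [0.5169 0.0875]
(-0.041, 0) [0.5232 0.1683]
(-0.041, 0.081) [0.5295 0.2491]
(0.041, -0.081) [0.5987 0.0811]
(0.041, 0) [0.605  0.1619]
(0.041, 0.081) [0.6113 0.2427]
```

View pics/t5.png

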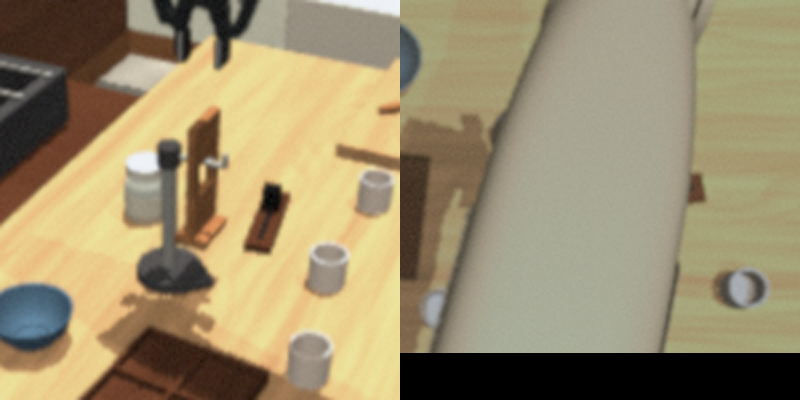

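The tag hangs free and upright on the arm, with the eye at (207,165), and the gripper is clear. The cups are where they were, so they come next, starting with the left-most one (C).

move_arm(
  plan=[
    [-0.392,0.222,0,0,0,-0.025,1],
    [-0.392,0.222,0,0,0,-0.025,1],
    [-0.392,0.222,0,0,0,-0.025,1],
    [-0.392,0.222,0,0,0,-0.025,1],
    [-0.392,0.222,0,0,0,-0.025,1],
    [-0.392,0.222,0,0,0,-0.025,1],
    [-0.392,0.222,-0.08,0,0,-0.025,1],
    [-0.392,0.222,-0.16,0,0,-0.025,1],
    [-0.392,0.222,-0.24,0,0,-0.025,1],
    [-0.392,0.222,-0.32,0,0,-0.025,1],
    [-0.392,0.222,-0.4,0,0,-0.025,1],
    [-0.392,0.222,-0.48,0,0,-0.025,1],
    [-0.392,0.222,-0.48,0,0,-0.025,1],
    [-0.392,0.222,-0.48,0,0,-0.025,1],
  ],
)

```text
time_s: 12.43
ee_pos: [0.4271, 0.0187, 0.0752]
tcp_rot: [[0.079, 0.997, -0.012], [0.997, -0.079, -0.001], [-0.002, -0.012, -1.0]]
wrist_force: [0.9, -0.5, 0.1]
finger_gap: 0.998
```

```bash
python3 - <<'E'
from h import *
st=env.sense();e=np.array(st['ee_pos']);print(e,np.array(st['tcp_rot']).round(3).tolist(),st['finger_gap'])
s2=snap('side');s=snap('top')
y=s2['frame'][150:270,240:360]
cv2.imwrite('pics/u1.png',cv2.resize(y,None,fx=4,fy=4,interpolation=2))
print(proj(s,[[.433,.0177,.05]]),(proj(s2,[[.433,.0177,.05],e])-[240,150])*4)
E
```

```text
[0.42708647 0.01874596 0.0751761 ] [[0.079, 0.997, -0.012], [0.997, -0.079, -0.001], [-0.002, -0.012, -1.0]] 0.9981392377986446
[[256.50650552 240.4971179 ]] [[225.27214617 277.27312149]
 [234.56504905 255.72295998]]
```

View pics/u1.png

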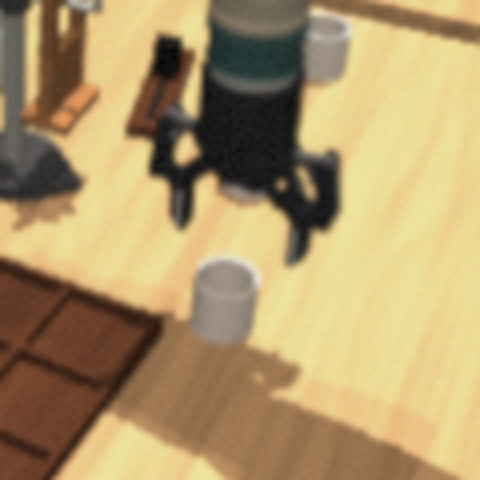

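The cup's rim centre is at crop (225,270) between the finger tips at (180,222) and (295,258), and the TCP needs about 6 mm more in x. I descend and grip.

move_arm(
  plan=[
    [0.012,-0.002,-0.04,0,-0.004,0,1],
    [0.012,-0.002,-0.08,0,-0.004,0,1],
    [0.012,-0.002,-0.11,0,-0.004,0,1],
    [0.012,-0.002,-0.11,0,-0.004,0,1],
    [0.012,-0.002,-0.11,0,-0.004,0,1],
    [0.012,-0.002,-0.11,0,-0.004,0,-1],
    [0.012,-0.002,-0.11,0,-0.004,0,-1],
    [0.012,-0.002,-0.11,0,-0.004,0,-1],
    [0.012,-0.002,-0.11,0,-0.004,0,-1],
    [0.012,-0.002,-0.11,0,-0.004,0,-1],
    [0.012,-0.002,-0.11,0,-0.004,0,-1],
  ],
)

```text
time_s: 13.45
ee_pos: [0.4395, 0.0171, 0.0262]
tcp_rot: [[0.078, 0.997, 0.013], [0.997, -0.078, -0.002], [-0.001, 0.013, -1.0]]
wrist_force: [-2.5, -0.7, 10.6]
finger_gap: 0.59
```

move_arm(
  plan=[
    [0,0,0.07,0,0,0,-1],
    [0,0,0.14,0,0,0,-1],
    [0.08,0.07,0.14,0,0,0,-1],
    [0.155,0.141,0.14,0,0,0,-1],
    [0.155,0.141,0.14,0,0,0,-1],
    [0.155,0.141,0.12,0,0,0,-1],
    [0.155,0.141,0.1,0,0,0,-1],
    [0.155,0.141,0.09,0,0,0,-1],
    [0.155,0.141,0.09,0,0,0,-1],
  ],
)

```text
time_s: 14.2
ee_pos: [0.5136, 0.0869, 0.0688]
tcp_rot: [[0.079, 0.997, 0.007], [0.997, -0.079, -0.003], [-0.002, 0.007, -1.0]]
wrist_force: [-0.6, 0.1, -1.3]
finger_gap: 0.588
```

move_arm(
  plan=[
    [0.007,0.001,-0.03,0,0,0,-1],
    [0.007,0.001,-0.05,0,0,0,-1],
    [0.007,0.001,-0.065,0,0,0,-1],
    [0.007,0.001,-0.07,0,0,0,-1],
    [0.007,0.001,-0.07,0,0,0,-1],
    [0.007,0.001,-0.07,0,0,0,1],
    [0.007,0.001,-0.07,0,0,0,1],
    [0.007,0.001,-0.07,0,0,0,1],
    [0.007,0.001,-0.07,0,0,0,1],
    [0.007,0.001,-0.07,0,0,0,1],
    [0.007,0.001,0,0,0,0,1],
    [0.007,0.001,0.08,0,0,0,1],
    [0.007,0.001,0.16,0,0,0,1],
    [0.007,0.001,0.16,0,0,0,1],
  ],
)

```text
time_s: 15.37
ee_pos: [0.5234, 0.0878, 0.1574]
tcp_rot: [[0.079, 0.997, 0.022], [0.997, -0.079, -0.002], [-0.0, 0.022, -1.0]]
wrist_force: [1.7, 0.2, 0.4]
finger_gap: 0.998
```

```bash
cat >> h.py <<'E'
def cups(s,z,roi):
    h=cv2.cvtColor(s['frame'],cv2.COLOR_BGR2HSV);x0,y0,x1,y1=roi
    m=np.zeros(h.shape[:2],np.uint8);m[y0:y1,x0:x1]=((h[...,1]<60)&(h[...,2]>95))[y0:y1,x0:x1]
    n,l,st,c=cv2.connectedComponentsWithStats(m)
    for i in range(1,n):
        X,Y,w,hh,a=map(int,st[i])
        if 120<a<450: print((X,Y,w,hh),a,c[i].round(1))
E
python3 - <<'E'
from h import *
s=snap('top');s2=snap('side')
cups(s,0,(170,160,410,270));print();cups(s2,0,(230,140,350,260))
for p in((.4727,-.1696),(.4688,-.382),(.5169,.0875)):
    z=.056 if p[1]>0 else .05; print(proj(s,[[*p,z]]),proj(s2,[[*p,z],[*p,z-.05]]).round(1).tolist())
E
```

```text
(309, 220, 19, 19) 282 [317.8 229.1]
(379, 223, 19, 19) 239 [387.4 232.1]

(230, 146, 14, 27) 275 [235.  158.8]
(315, 153, 13, 17) 178 [320.4 160.8]
(296, 181, 15, 19) 224 [302.5 189.3]
(255, 218, 18, 23) 331 [263.2 228.6]
[[318.49968589 228.99491675]] [[303.3, 184.8], [302.1, 195.9]]
[[388.16030411 231.98947752]] [[321.3, 156.7], [319.9, 167.3]]
[[234.31803975 212.05147068]] [[263.2, 223.7], [262.8, 235.5]]
```

move_arm(
  plan=[
    [-0.101,-0.515,0,0,0.004,0,1],
    [-0.101,-0.515,0,0,0.004,0,1],
    [-0.101,-0.515,0,0,0.004,0,1],
    [-0.101,-0.515,0,0,0.004,0,1],
    [-0.101,-0.515,0,0,0.004,0,1],
    [-0.101,-0.515,0,0,0.004,0,1],
    [-0.101,-0.515,0,0,0.004,0,1],
    [-0.101,-0.515,-0.06,0,0.004,0,1],
    [-0.101,-0.515,-0.12,0,0.004,0,1],
    [-0.101,-0.515,-0.165,0,0.004,0,1],
    [-0.101,-0.515,-0.165,0,0.004,0,1],
    [-0.101,-0.515,-0.165,0,0.004,0,1],
    [-0.101,-0.515,-0.165,0,0.004,0,1],
  ],
)

```text
time_s: 16.55
ee_pos: [0.4691, -0.1697, 0.0693]
tcp_rot: [[0.078, 0.997, 0.0], [0.997, -0.078, -0.002], [-0.002, 0.0, -1.0]]
wrist_force: [-0.1, -0.2, 0.3]
finger_gap: 1.005
```

move_arm(
  plan=[
    [0.007,0,-0.04,0,0,0,1],
    [0.007,0,-0.08,0,0,0,1],
    [0.007,0,-0.098,0,0,0,1],
    [0.007,0,-0.098,0,0,0,1],
    [0.007,0,-0.098,0,0,0,1],
    [0.007,0,-0.098,0,0,0,-1],
    [0.007,0,-0.098,0,0,0,-1],
    [0.007,0,-0.098,0,0,0,-1],
    [0.007,0,-0.098,0,0,0,-1],
    [0.007,0,-0.098,0,0,0,-1],
    [0.007,0,-0.098,0,0,0,-1],
  ],
)

```text
time_s: 17.47
ee_pos: [0.4737, -0.1703, 0.0219]
tcp_rot: [[0.079, 0.997, 0.002], [0.997, -0.079, -0.003], [-0.003, 0.003, -1.0]]
wrist_force: [-0.2, 0.4, 5.9]
finger_gap: 0.592
```

move_arm(
  plan=[
    [0,0,0.07,0,0,0,-1],
    [0,0,0.14,0,0,0,-1],
    [0,0,0.2,0,0,0,-1],
    [0.112,0.839,0.2,0,0,0,-1],
    [0.112,0.839,0.2,0,0,0,-1],
    [0.112,0.839,0.2,0,0,0,-1],
    [0.112,0.839,0.2,0,0,0,-1],
    [0.112,0.839,0.2,0,0,0,-1],
    [0.112,0.839,0.2,0,0,0,-1],
    [0.112,0.839,0.2,0,0,0,-1],
    [0.112,0.839,0.2,0,0,0,-1],
    [0.112,0.839,0.2,0,0,0,-1],
    [0.112,0.839,0.2,0,0,0,-1],
    [0.112,0.839,0.2,0,0,0,-1],
    [0.112,0.839,0.13,0,0,0,-1],
    [0.112,0.839,0.09,0,0,0,-1],
    [0.112,0.839,0.09,0,0,0,-1],
    [0.112,0.839,0.09,0,0,0,-1],
  ],
)

```text
time_s: 18.97
ee_pos: [0.5281, 0.2485, 0.0659]
tcp_rot: [[0.079, 0.997, -0.001], [0.997, -0.079, -0.005], [-0.005, -0.001, -1.0]]
wrist_force: [0.7, -0.0, -0.0]
finger_gap: 0.589
```

move_arm(
  plan=[
    [0.003,0.001,-0.03,0,0,0,-1],
    [0.003,0.001,-0.05,0,0,0,-1],
    [0.003,0.001,-0.065,0,0,0,-1],
    [0.003,0.001,-0.073,0,0,0,-1],
    [0.003,0.001,-0.073,0,0,0,-1],
    [0.003,0.001,-0.073,0,0,0,1],
    [0.003,0.001,-0.073,0,0,0,1],
    [0.003,0.001,-0.073,0,0,0,1],
    [0.003,0.001,-0.073,0,0,0,1],
    [0.003,0.001,-0.073,0,0,0,1],
    [0.003,0.001,0,0,0,0,1],
    [0.003,0.001,0.08,0,0,0,1],
    [0.003,0.001,0.16,0,0,0,1],
    [0.003,0.001,0.16,0,0,0,1],
  ],
)

```text
time_s: 20.13
ee_pos: [0.5356, 0.2511, 0.1552]
tcp_rot: [[0.078, 0.997, 0.014], [0.997, -0.079, 0.001], [0.002, 0.014, -1.0]]
wrist_force: [1.9, 1.1, 0.9]
finger_gap: 0.998
```

```bash
python3 - <<'E'
from h import *
s=snap('top');s2=snap('side')
cups(s,0,(170,160,410,270));print();cups(s2,0,(210,140,350,300))
for p in((.4688,-.382),(.5169,.0875),(.5295,.2491)):
    z=.056 if p[1]>0 else .05; print(proj(s,[[*p,z]]),proj(s2,[[*p,z],[*p,z-.05]]).round(1).tolist())
E
```

```text
(173, 198, 19, 19) 273 [182.4 207.3]
(225, 204, 19, 19) 281 [234.5 212.8]
(379, 223, 19, 19) 251 [387.4 232. ]

(218, 150, 28, 19) 248 [231.1 158.8]
(315, 153, 13, 17) 177 [320.3 160.8]
(256, 218, 17, 23) 308 [263.7 229.2]
(227, 250, 19, 27) 421 [235.7 262.5]
[[388.16030411 231.98947752]] [[321.3, 156.7], [319.9, 167.3]]
[[234.31803975 212.05147068]] [[263.2, 223.7], [262.8, 235.5]]
[[181.88767649 206.51690345]] [[235.9, 257.3], [236.2, 269.4]]
```

move_arm(
  plan=[
    [-0.13,-1,0,0,0.002,0,1],
    [-0.13,-1,0,0,0.002,0,1],
    [-0.13,-1,0,0,0.002,0,1],
    [-0.13,-1,0,0,0.002,0,1],
    [-0.13,-1,0,0,0.002,0,1],
    [-0.13,-1,0,0,0.002,0,1],
    [-0.13,-1,0,0,0.002,0,1],
    [-0.13,-1,0,0,0.002,0,1],
    [-0.13,-1,0,0,0.002,0,1],
    [-0.13,-1,0,0,0.002,0,1],
    [-0.13,-1,0,0,0.002,0,1],
    [-0.13,-1,0,0,0.002,0,1],
    [-0.13,-1,0,0,0.002,0,1],
    [-0.13,-1,0,0,0.002,0,1],
  ],
)

```text
time_s: 21.4
ee_pos: [0.4655, -0.2519, 0.1473]
tcp_rot: [[0.083, 0.997, -0.003], [0.997, -0.083, -0.001], [-0.001, -0.003, -1.0]]
wrist_force: [0.9, 0.1, 0.1]
finger_gap: 0.997
```

move_arm(
  plan=[
    [0.007,-0.26,0,0,0,0,1],
    [0.007,-0.26,0,0,0,0,1],
    [0.007,-0.26,0,0,0,0,1],
    [0.007,-0.26,0,0,0,0,1],
    [0.007,-0.26,-0.06,0,0,0,1],
    [0.007,-0.26,-0.12,0,0,0,1],
    [0.007,-0.26,-0.15,0,0,0,1],
    [0.007,-0.26,-0.15,0,0,0,1],
    [0.007,-0.26,-0.15,0,0,0,1],
  ],
)

```text
time_s: 22.15
ee_pos: [0.4681, -0.3789, 0.0705]
tcp_rot: [[0.081, 0.997, -0.007], [0.997, -0.081, 0.003], [0.002, -0.007, -1.0]]
wrist_force: [0.5, -0.2, 0.9]
finger_gap: 1.002
```

```bash
python3 - <<'E'
from h import *
st=env.sense();e=np.array(st['ee_pos']);print(e)
s2=snap('side')
cups(s2,0,(210,140,350,300))
E
```

```text
[ 0.46810573 -0.37893662  0.07047902]
(315, 153, 13, 17) 175 [320.5 161. ]
(255, 218, 18, 23) 334 [263.1 228.6]
(226, 250, 20, 27) 424 [235.6 262.3]
```

move_arm(
  plan=[
    [0.001,-0.006,-0.04,0,0,0,1],
    [0.001,-0.006,-0.08,0,0,0,1],
    [0.001,-0.006,-0.1,0,0,0,1],
    [0.001,-0.006,-0.1,0,0,0,1],
    [0.001,-0.006,-0.1,0,0,0,1],
    [0.001,-0.006,-0.1,0,0,0,-1],
    [0.001,-0.006,-0.1,0,0,0,-1],
    [0.001,-0.006,-0.1,0,0,0,-1],
    [0.001,-0.006,-0.1,0,0,0,-1],
    [0.001,-0.006,-0.1,0,0,0,-1],
    [0.001,-0.006,-0.1,0,0,0,-1],
  ],
)

```text
time_s: 23.12
ee_pos: [0.4709, -0.3846, 0.024]
tcp_rot: [[0.081, 0.997, -0.002], [0.997, -0.081, -0.002], [-0.002, -0.002, -1.0]]
wrist_force: [1.1, -0.1, 5.9]
finger_gap: 0.587
```

move_arm(
  plan=[
    [0,0,0.08,0,0,0,-1],
    [0,0,0.16,0,0,0,-1],
    [0,0,0.25,0,0,0,-1],
    [0.085,0.9,0.25,0,0,0,-1],
    [0.085,0.9,0.25,0,0,0,-1],
    [0.085,0.9,0.25,0,0,0,-1],
    [0.085,0.9,0.25,0,0,0,-1],
    [0.085,0.9,0.25,0,0,0,-1],
    [0.085,0.9,0.25,0,0,0,-1],
    [0.085,0.9,0.25,0,0,0,-1],
    [0.085,0.9,0.25,0,0,0,-1],
    [0.085,0.9,0.25,0,0,0,-1],
    [0.085,0.9,0.25,0,0,0,-1],
    [0.085,0.9,0.25,0,0,0,-1],
    [0.085,0.9,0.25,0,0,0,-1],
    [0.085,0.9,0.25,0,0,0,-1],
  ],
)

```text
time_s: 24.45
ee_pos: [0.5132, 0.0671, 0.1491]
tcp_rot: [[0.078, 0.997, -0.002], [0.997, -0.078, -0.003], [-0.003, -0.002, -1.0]]
wrist_force: [-1.2, -0.8, -0.5]
finger_gap: 0.588
```

move_arm(
  plan=[
    [0.02,0.202,0,0,0,0,-1],
    [0.02,0.202,0,0,0,0,-1],
    [0.02,0.202,0,0,0,0,-1],
    [0.02,0.202,0,0,0,0,-1],
    [0.02,0.202,-0.08,0,0,0,-1],
    [0.02,0.202,-0.14,0,0,0,-1],
    [0.02,0.202,-0.16,0,0,0,-1],
    [0.02,0.202,-0.16,0,0,0,-1],
    [0.02,0.202,-0.16,0,0,0,-1],
  ],
)

```text
time_s: 25.2
ee_pos: [0.523, 0.1669, 0.0691]
tcp_rot: [[0.079, 0.997, -0.003], [0.997, -0.079, -0.003], [-0.003, -0.003, -1.0]]
wrist_force: [-0.4, 0.1, -0.3]
finger_gap: 0.583
```

move_arm(
  plan=[
    [0,0.003,-0.03,0,0,0,-1],
    [0,0.003,-0.05,0,0,0,-1],
    [0,0.003,-0.065,0,0,0,-1],
    [0,0.003,-0.075,0,0,0,-1],
    [0,0.003,-0.075,0,0,0,-1],
    [0,0.003,-0.075,0,0,0,1],
    [0,0.003,-0.075,0,0,0,1],
    [0,0.003,-0.075,0,0,0,1],
    [0,0.003,-0.075,0,0,0,1],
    [0,0.003,-0.075,0,0,0,1],
    [0,0.003,0,0,0,0,1],
    [0,0.003,0.08,0,0,0,1],
    [0,0.003,0.16,0,0,0,1],
    [0,0.003,0.2,0,0,0,1],
    [0,0.003,0.2,0,0,0,1],
  ],
)

```text
time_s: 26.45
ee_pos: [0.5275, 0.1693, 0.1758]
tcp_rot: [[0.079, 0.997, 0.009], [0.997, -0.079, -0.001], [-0.0, 0.009, -1.0]]
wrist_force: [0.8, 0.8, -0.5]
finger_gap: 1.002
```

```bash
python3 - <<'E'
from h import *
st=env.sense();print(st['ee_pos'],np.array(st['tcp_rot']).round(3).tolist())
s=snap('top');s2=snap('side')
cups(s,0,(100,100,512,384));print();cups(s2,0,(210,140,512,384))
p=(.5232,.1683);print(proj(s,[[*p,.056]]),proj(s2,[[*p,.056]]))
a=s2['frame'][120:300,170:400];b=s['frame'][100:330,100:512]
cv2.imwrite('pics/u2.png',np.vstack([cv2.resize(a,(430,336),interpolation=2),cv2.resize(b,(430,240),interpolation=2)]))
E
```

```text
[0.5275434  0.16933584 0.17578376] [[0.079, 0.997, 0.009], [0.997, -0.079, -0.001], [-0.0, 0.009, -1.0]]
(202, 201, 16, 19) 224 [209.6 210.7]
(225, 204, 19, 19) 284 [234.4 212.8]

(461, 140, 21, 57) 426 [471.3 164.3]
(227, 146, 11, 23) 174 [231.3 156.3]
(435, 174, 20, 20) 137 [444.5 183.8]
(478, 242, 30, 36) 168 [495.9 254. ]
[[208.00893931 209.28087207]] [[250.24708168 239.66197622]]
```

View pics/u2.png

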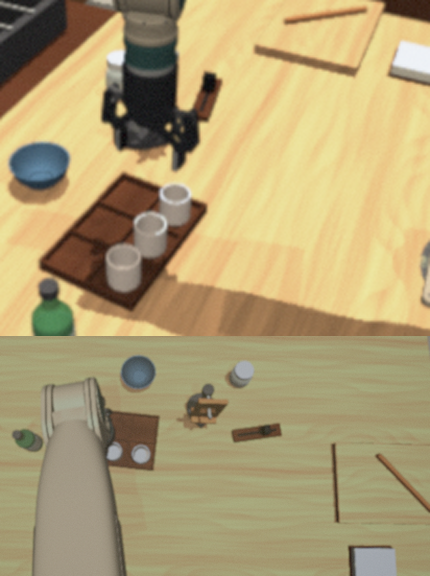

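The side view shows three cups standing upright in three near-row compartments. No other cup is visible in either view. The slide is last: its grip is near the -y end of the track. I go over the hook at height and turn the jaws along the track.

move_arm(
  plan=[
    [0,0,0.08,0,0,0,0.3],
    [0,0,0.16,0,0,0,0.3],
    [0,0,0.24,0,0,0,0.3],
    [0,0,0.31,0,0,0,0.3],
    [0.144,-0.899,0.31,0,0.003,-0.421,0.3],
    [0.144,-0.899,0.31,0,0.003,-0.421,0.3],
    [0.144,-0.899,0.31,0,0.003,-0.421,0.3],
    [0.144,-0.899,0.31,0,0.003,-0.421,0.3],
    [0.144,-0.899,0.31,0,0.003,-0.421,0.3],
    [0.144,-0.899,0.31,0,0.003,-0.421,0.3],
    [0.144,-0.899,0.31,0,0.003,-0.421,0.3],
    [0.144,-0.899,0.31,0,0.003,-0.421,0.3],
    [0.144,-0.899,0.31,0,0.003,-0.421,0.3],
    [0.144,-0.899,0.31,0,0.003,-0.421,0.3],
    [0.144,-0.899,0.31,0,0.003,-0.421,0.3],
    [0.144,-0.899,0.31,0,0.003,-0.421,0.3],
    [0.144,-0.899,0.31,0,0.003,-0.421,0.3],
    [0.144,-0.899,0.31,0,0.003,-0.421,0.3],
  ],
)

```text
time_s: 28.05
ee_pos: [0.595, -0.2803, 0.323]
tcp_rot: [[0.986, 0.168, -0.013], [0.168, -0.986, 0.008], [-0.012, -0.01, -1.0]]
wrist_force: [-0.1, 0.5, 0.6]
finger_gap: 0.653
```

```bash
python3 - <<'E'
from h import *
st=env.sense();print(st['ee_pos'],np.array(st['tcp_rot']).round(3).tolist())
t=cv2.imread('pics/raw_top0.png')
s=snap('top');s2=snap('side')
def dark(f,x0,y0,x1,y1,th=45):
    g=f[y0:y1,x0:x1].max(2);m=(g<th).astype(np.uint8)
    n,l,q,c=cv2.connectedComponentsWithStats(m)
    for i in range(1,n):
        if q[i,4]>8: print(q[i].tolist(),(c[i]+[x0,y0]).round(1))
dark(t,330,178,375,205,70);print();dark(s2['frame'],268,145,300,190)
for k in(-.01,-.02,-.03,-.04,-.05):
    p=np.array([.5948,-.2638])+k*np.array([-.169,.9856])
    print(k,p.round(4),proj(s,[[*p,.054],[*p,.014]]).round(1).tolist(),proj(s2,[[*p,.054],[*p,.014]]).round(1).tolist())
cups(s2,0,(210,200,300,300))
E
```

```text
[ 0.59502293 -0.28034396  0.32299116] [[0.986, 0.168, -0.013], [0.168, -0.986, 0.008], [-0.012, -0.01, -1.0]]
[17, 8, 16, 9, 85] [354.  190.2]

[11, 15, 6, 10, 50] [281.4 164.4]
-0.01 [ 0.5965 -0.2737] [[352.1, 189.6], [348.9, 191.9]] [[281.5, 161.6], [280.9, 170.2]]
-0.02 [ 0.5982 -0.2835] [[355.3, 189.1], [352.0, 191.5]] [[282.0, 160.2], [281.5, 168.8]]
-0.03 [ 0.5999 -0.2934] [[358.5, 188.7], [355.0, 191.0]] [[282.5, 158.9], [282.0, 167.5]]
-0.04 [ 0.6016 -0.3032] [[361.6, 188.2], [358.1, 190.6]] [[283.0, 157.6], [282.5, 166.2]]
-0.05 [ 0.6032 -0.3131] [[364.8, 187.8], [361.1, 190.1]] [[283.5, 156.3], [282.9, 164.9]]
```

move_arm(
  plan=[
    [0.006,-0.006,-0.08,-0.001,-0.002,0,0.3],
    [0.006,-0.006,-0.16,-0.001,-0.002,0,0.3],
    [0.006,-0.006,-0.24,-0.001,-0.002,0,0.3],
    [0.006,-0.006,-0.32,-0.001,-0.002,0,0.3],
    [0.006,-0.006,-0.4,-0.001,-0.002,0,0.3],
    [0.006,-0.006,-0.46,-0.001,-0.002,0,0.3],
    [0.006,-0.006,-0.46,-0.001,-0.002,0,0.3],
    [0.006,-0.006,-0.46,-0.001,-0.002,0,0.3],
  ],
)

```text
time_s: 28.82
ee_pos: [0.5969, -0.2799, 0.093]
tcp_rot: [[0.985, 0.172, -0.009], [0.172, -0.985, 0.006], [-0.008, -0.007, -1.0]]
wrist_force: [0.4, -0.2, 0.9]
finger_gap: 0.649
```

```bash
python3 - <<'E'
from h import *
s2=snap('side');e=np.array(env.sense()['ee_pos'])
y=s2['frame'][110:280,190:360]
cv2.imwrite('pics/v1.png',cv2.resize(y,None,fx=3.5,fy=3.5,interpolation=2))
print((proj(s2,[e,[.5982,-.2835,.054]])-[190,110])*3.5)
E
```

```text
[[322.70186039 144.15069316]
 [322.0024981  175.78861664]]
```

View pics/v1.png

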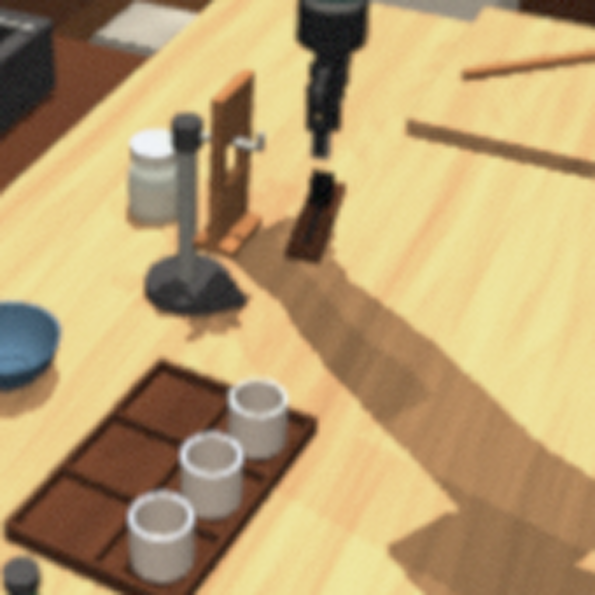

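The jaws are centred over the grip at (322,185). The tag still hangs and the cups stand in the tray. I descend, grip the slide and drag it.

move_arm(
  plan=[
    [0.003,-0.007,-0.05,0,0,0,0.3],
    [0.003,-0.007,-0.1,0,0,0,0.3],
    [0.003,-0.007,-0.122,0,0,0,0.3],
    [0.003,-0.007,-0.122,0,0,0,0.3],
    [0.003,-0.007,-0.122,0,0,0,-1],
    [0.003,-0.007,-0.122,0,0,0,-1],
    [0.003,-0.007,-0.122,0,0,0,-1],
    [0.003,-0.007,-0.122,0,0,0,-1],
    [0.003,-0.007,-0.122,0,0,0,-1],
    [0.003,-0.007,-0.122,0,0,0,-1],
  ],
)

```text
time_s: 29.7
ee_pos: [0.6022, -0.286, 0.0373]
tcp_rot: [[0.985, 0.171, -0.001], [0.171, -0.985, 0.001], [-0.001, -0.001, -1.0]]
wrist_force: [-0.5, 0.0, 6.9]
finger_gap: 0.217
```

move_arm(
  plan=[
    [-0.005,0.03,0,0,0,0,-1],
    [-0.01,0.06,0,0,0,0,-1],
    [-0.016,0.09,0,0,0,0,-1],
    [-0.021,0.12,0,0,0,0,-1],
    [-0.025,0.145,0,0,0,0,-1],
    [-0.027,0.156,0,0,0,0,-1],
    [-0.027,0.156,0,0,0,0,-1],
    [-0.027,0.156,0,0,0,0,-1],
    [-0.027,0.156,0,0,0,0,-1],
  ],
)

```text
time_s: 30.45
ee_pos: [0.59, -0.215, 0.0374]
tcp_rot: [[0.986, 0.169, 0.001], [0.169, -0.986, -0.017], [-0.002, 0.017, -1.0]]
wrist_force: [2.2, -20.6, -12.8]
finger_gap: 0.214
```

The wrist shows 20 N against the motion after 72 mm, so the grip is at the stop. I release and withdraw.

move_arm(
  plan=[
    [0,0,0,0,0,0,-1],
    [0,0,0,0,0,0,0.1],
    [0,0,0,0,0,0,0.1],
    [0,0,0,0,0,0,0.1],
    [0,0,0,0,0,0,0.1],
    [0,0,0,0,0,0,0.1],
    [0,-0.005,0.06,0,0,0,0.1],
    [0,-0.02,0.12,0,0,0,0.1],
    [-0.04,-0.06,0.2,0,0,0,0.1],
    [-0.1,-0.12,0.28,0,0,0,0.1],
    [-0.15,-0.2,0.35,0,0,0,0.1],
    [-0.15,-0.28,0.35,0,0,0,0.1],
    [-0.15,-0.36,0.35,0,0,0,0.1],
    [-0.15,-0.4,0.35,0,0,0,0.1],
    [-0.15,-0.4,0.35,0,0,0,0.1],
    [-0.15,-0.4,0.35,0,0,0,0.1],
  ],
)

```text
time_s: 31.78
ee_pos: [0.5148, -0.4177, 0.2129]
tcp_rot: [[0.986, 0.165, 0.002], [0.165, -0.986, -0.018], [-0.001, 0.018, -1.0]]
wrist_force: [0.4, 0.1, -0.6]
finger_gap: 0.549
```

```bash
python3 - <<'E'
from h import *
s2=snap('side');s=snap('top')
g=s2['frame'][140:200,262:300].max(2);n,l,q,c=cv2.connectedComponentsWithStats((g<45).astype(np.uint8))
for i in range(1,n):
    if q[i,4]>8: print('side dark',q[i].tolist(),c[i]+[262,140])
for k in(.03,.04,.05,.06):
    p=np.array([.5948,-.2638])+k*np.array([-.169,.9856]);print(k,proj(s2,[[*p,.034]]).round(1).tolist(),proj(s,[[*p,.054]]).round(1).tolist())
a=cv2.resize(s2['frame'][110:300,180:350],(537,600),interpolation=2)[:580]
b=cv2.resize(s['frame'][110:240,150:390],(800,433),interpolation=2)
cv2.imwrite('pics/f.png',np.hstack([cv2.resize(a,(360,390)),cv2.copyMakeBorder(cv2.resize(b,(440,238)),0,152,0,0,0)]))
print(env.sense()['wrist_force'],env.sense()['time_s'])
E
```

```text
side dark [13, 29, 7, 10, 56] [277.67857143 173.67857143]
0.03 [[279.1, 171.4]] [[339.5, 191.4]]
0.04 [[278.6, 172.8]] [[336.3, 191.9]]
0.05 [[278.0, 174.3]] [[333.1, 192.3]]
0.06 [[277.5, 175.7]] [[329.9, 192.8]]
[-0.45400764  0.66930587  0.15320165] 31.8833
```

View pics/f.png

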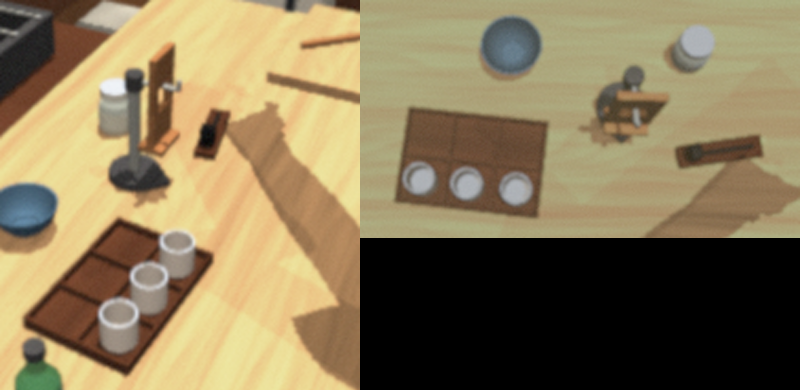

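The final views show the tag hanging on the hook, three cups each in its own compartment, and the slide's grip at the track's left end (measured about +0.05 m from its middle). The bystanders have not visibly moved. I hand the job in.

```bash
python3 -c "
from bench import env
print(env.sign_off(), env.sense()['time_s'])"
```

```text
the job is handed in; nothing more can be done
the job is handed in; nothing more can be done
```

All four steps are done and the job was handed in after about 32 s of robot time; signing off gave no verdict. I turned the hook to the nose, hung the tag by its eye, and put all three cups present into three separate tray compartments. Then I dragged the slide's grip to its far stop.

What the last checks showed:
- **Hook:** after turning, its tip was within a few pixels of the position predicted for the nose direction. I did not re-measure the angle after hanging the tag, but the last pictures show no change.
- **Tag:** it hangs upright with the hook's arm through its eye, and the gripper is clear of it.
- **Cups:** they stand upright in the middle and two end compartments of the near row. I saw no other cups, and none was knocked aside.
- **Slide:** the wrist read about 20 N against the motion after 72 mm, so the grip met the stop. The side picture puts it at about +50 mm from the track's middle, which is the end of its travel. It started about 30 mm from its zero end rather than right at it.
- **Bystanders:** the bottle, jar and bowl look unmoved in the final pictures. I did not measure their positions again.

Nothing failed or disagreed.

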